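# Cornered culture dish into the colony counter

### The job

Take the dish with the pink culture out of the cluttered blue tray, where it is jammed into a corner, lay it flat in the ring on the colony counter's black carrier plate, and press on the dish until the plate is fully down at its stop. Push the plate down only with the dish in it, be gentle because the dish is brittle, leave the other three dishes lying flat in the tray, and do not disturb the two specimen cups.

Things in the scene. Friction and masses are not known exactly. Their poses are not given: they have to be found in the camera images.
- pink_dish: The target: closed round petri dish with pink contents, diameter 62 mm, 16 mm high, 30 g. Origin: centre of its underside; z up. It starts in some corner of the tray, within 3 mm of both walls: no room for a finger there, but a fingertip pressing on it from above (5 to 15 N) can drag it. It breaks above 70 N of finger force, both fingers of a grip added: grip with 20 N or less.
- pale_dish_a: Round petri dish with pale contents, diameter 62 mm, 16 mm high, in another corner; origin at the centre of its underside; stays in the tray.
- pale_dish_b: As pale_dish_a, in another corner.
- pale_dish_c: As pale_dish_a, in another corner.
- tube: Conical tube with a blue cap, lying across the middle of the tray, 121 mm long (along its own y), 34 mm wide, 35 mm high; origin under its middle. It may be moved.
- tray: Fixed shallow blue tray, 190 mm along its x, 270 mm along its y, walls 4 mm thick, rim (a 7 mm bead) at most 40 mm above the bench, inner floor 4 mm above it. Origin: centre of its underside. Its corners lie at x = +-95 mm, y = +-135 mm.
- counter: Fixed white colony counter, 150 mm along x, 130 mm along y, 36 mm high; the carrier plate's axis passes up through its origin (on the bench).
- carrier_seat (a point): Centre of the upper face of the round black carrier plate (86 mm across), on which the dish lies; it moves with the plate, 48 mm above the bench when up, 40 mm when down. Round it stands an aluminium ring, 3 mm high, inner diameter 69 mm, outer 77 mm.
- carrier (a joint): Travel of the carrier plate, straight down: near 0 m up, 0.008 m fully down at its stop. It needs about 6 N and stays where it is left.
- cup_yellow: Specimen cup with a yellow cap, 38 mm across, 58 mm high; origin at the centre of its underside. Bystander.
- cup_orange: Specimen cup with an orange cap, 38 mm across, 58 mm high; origin at the centre of its underside. Bystander.

How it is judged (in metres and radians):
On the way:
1. the pink dish is lifted clear of the tray, over its rim (height (world z) of pink_dish above 0.05 m and horizontal distance between pink_dish and carrier_seat above 0.08 m), for 0.1 s.
At the end, for the whole second after the job is handed in: The pink dish lies at rest, flat (within 3 degrees) inside the ring of the carrier plate (centre within 5.5 mm, underside within 2 mm of the plate), the plate is pushed down at least 6.8 mm of its 8 mm, and the three pale dishes lie flat in the tray (horizontal distance between pink_dish and carrier_seat below 0.0055 m and z of pink_dish in the frame of carrier_seat below 0.002 m and angle between pink_dish's own z axis and vertical below 0.06 rad and value of joint carrier above 0.0068 m and linear speed of pink_dish below 0.02 m/s and x of pale_dish_a in the frame of tray between -0.095 and 0.095 m and y of pale_dish_a in the frame of tray between -0.135 and 0.135 m and z of each of pale_dish_a, pale_dish_b, pale_dish_c in the frame of tray below 0.012 m and angle between each of pale_dish_a, pale_dish_b, pale_dish_c's own z axis and vertical below 0.15 rad and x of pale_dish_b in the frame of tray between -0.095 and 0.095 m and y of pale_dish_b in the frame of tray between -0.135 and 0.135 m and x of pale_dish_c in the frame of tray between -0.095 and 0.095 m and y of pale_dish_c in the frame of tray between -0.135 and 0.135 m); the robot touches nothing.
It fails at once if the carrier plate is pushed down more than 4 mm without the pink dish over it (value of joint carrier above 0.004 m and horizontal distance between pink_dish and carrier_seat above 0.015 m).
It fails at once if the fingers bear on the pink dish with more than 70 N (contact force between the fingers and pink_dish above 70 N).
It fails at once if one of the two specimen cups beside the tray is moved by more than 30 mm (distance of any of cup_yellow, cup_orange from where it was at the start of the episode above 0.03 m).
It also fails if it takes over 72 s, if anything falls off the work surface, if the arm or the gripper's body presses on something with over 40 N, if the wrist force passes 120 N, or if a joint passes its speed limit or range.

### The arm

A 6-joint arm with a two-finger parallel gripper is mounted at the origin on the work surface; the furniture and walls round the work are solid. World frame = base frame: x ahead of the robot, y to its left, z up, the work surface at z = 0. Lengths are in mm, angles in rad, forces in N, time in s.
With the tool pointing down it reaches from about 300 to 775 mm from the base axis. Payload 14.6 kg.
Tool frame: the origin (TCP) lies between the finger pads; the fingertips stand manip.nose_length ahead of it and the grasp point (between the pads) lies 11 mm behind it (manip.nose_length is the distance from the TCP to the fingertips, in mm); z points along the fingers, y is the line along which they close (so a half turn about z gives the same grasp; the last joint's range is limited). The gripper opens to 94 mm and grips with 3 to 60 N. Pads are 16 mm wide; open, the fingers measure 119 mm over their backs; the gripper's body (75 mm by 177 mm) begins 78 mm behind the grasp point.
Start: joints at [-1.388, 0.3, 1.521, -0, 1.321, -0.067], TCP at [135.959, -532.921, 213.446] pointing down, gripper open.
Joint ranges: [-3.03, 3.03], [-0.79, 2.21], [0.23, 2.52], [-1.04, 4.18], [0, 3.07], [-2.55, 2.55]. Speed limits (rad/s): [2.22, 2.22, 2.57, 3.14, 3.14, 3.14].

### API

Orientations are given as [roll, pitch, yaw] about the fixed x, y, z axes, in that order (R = Rz(yaw) Ry(pitch) Rx(roll)).
In Python, from cell import manip, cams, job gives the robot as it stands.
- The arm moves only by the tool jog_arm, never from a script. Its argument "commands" is a list of rows, each an object of numbers: "dx", "dy", "dz": the shift along the tool's x, y, z each as a share of 40 mm, from -1 to 1; "ax", "ay", "az": the turn, a rotation vector about the tool's x, y, z each as a share of 10 degrees, from -1 to 1; "gripper": the closure, from 0 (fully open) to 1 (shut). A call has 1 to 10 rows; each row shifts and turns the commanded pose from where the row before left it, along the tool's axes as they then stand; what a row does not reach is not made up. A row lasts 1/8 s, in which the tool goes at most 62.5 mm and 10.7 degrees, less where a joint would pass 70% of its speed; a pose out of reach is approached as far as the arm can. A call with a number of a shift or a turn outside -1 to 1 is refused whole. A call with a gripper value outside its range is refused whole. The fingers move at their own pace and stop on an object; "squeeze" is the grip in N (left out, the last holds). Time passes only in rows, so rows that do not move let the fingers close. It gives the time, the measured TCP pose, the force, the opening and the grip force at its end, in the units of the state.
- manip.read_state(): the state, without advancing time (a new reading comes with each control period).
- cams.camera(name): name is "side" or "top"; returns a dict with "image" (420x560x3 uint8, red, green, blue), "fx", "fy", "cx", "cy" (pixels), "world_to_cam" (4x4, takes a point from world to camera coordinates). Camera axes: x right, y down, z forward; pixel columns grow to the right and rows downward; lengths in mm; the calibration is good to about 2 mm. A picture is of the moment at which its call begins. There is no depth.
- job.sign_off(): hands the job in; it is judged then, once.
The state is a dict: "clock": time; "joints": joint angles; "qd": joint speeds; "effort": joint torques, N m; "eef_pos": TCP position; "eef_rot": TCP orientation; "wrist_force": force on the tool from outside, world axes, zero at the start; "moment": the same for the moment, N m; "finger_gap": finger opening in mm; "finger_force": force on a finger pad.
Only numpy, scipy, OpenCV 4.12 (cv2) and the standard library are available. Lean on these libraries where they do the work, as an engineer would, in place of code of your own. Each camera call takes 0.05 s, during which the arm holds its last target. There are 200 camera calls.

## Working session

There is one attempt and no reset: what is moved stays moved. The work goes in short steps, Python scripts to look and compute and a tool call to move; the robot and the scene stay as the last step left them, time stands still between calls to the robot, and variables do not carry over. Pictures are saved under pics/ and viewed, at most 10 in all, crops included, and the job is handed in when it is done.

Besides the shell and the picture viewer there is one more tool, called after "Emit:" as name([rows], argument=value, ...), one row to a line, values as JSON. jog_arm: Moves the arm, as the interface text tells. Shift numbers are shares of 40 mm and turn numbers shares of 10 degrees, none past 1 either way. Its arguments: {"type":"object","properties":{"commands":{"type":"array"},"squeeze":{"type":"number"}},"required":["commands"]}

```bash
ls; mkdir -p pics
python3 - <<'E'
from cell import manip,cams,job
import cv2,numpy as np
s=manip.read_state();print(s, manip.nose_length)
ims=[]
for n in("top","side"):
    c=cams.camera(n);cv2.imwrite(f"pics/{n}0.png",c["image"][:,:,::-1])
    print(n,c["fx"],c["fy"],c["cx"],c["cy"],np.round(c["world_to_cam"],4).tolist())
E
```

```text
pics
{'clock': 0.0, 'joints': array([-1.38760440e+00,  3.00481501e-01,  1.52159351e+00,  3.38804836e-06,
        1.32069260e+00, -6.65954929e-02]), 'qd': array([ 0.0005252 ,  0.00050379, -0.00065755,  0.00203683, -0.00023188,
        0.00132656]), 'effort': array([ 3.90468820e-03, -5.31803226e+01, -3.52733839e+01,  7.09769432e-02,
        2.43294309e-02, -9.81603193e-05]), 'eef_pos': array([ 135.91234183, -532.6772502 ,  212.87536115]), 'eef_rot': array([-3.14042052e+00, -8.14634467e-05,  2.49786533e-01]), 'wrist_force': array([ 0.70724537, -0.05097496, -0.11092601]), 'moment': array([0.00077348, 0.01108225, 0.00617883]), 'finger_force': 0.0, 'finger_gap': 93.75818388489593} 8.0
top 496.78990155658767 496.78990155658767 284.12148232546116 216.77648936674217 [[0.0275, -0.9993, -0.0243, 25.6639], [-0.998, -0.026, -0.0569, 501.3889], [0.0562, 0.0259, -0.9981, 1058.2627], [0.0, 0.0, 0.0, 1.0]]
side 517.4072635228491 517.4072635228491 278.7171057425942 205.56550919108884 [[-0.9998, -0.0213, -0.0, 506.2549], [-0.0143, 0.6715, -0.7409, 43.5655], [0.0158, -0.7407, -0.6717, 1080.2568], [0.0, 0.0, 0.0, 1.0]]
```

View pics/top0.png

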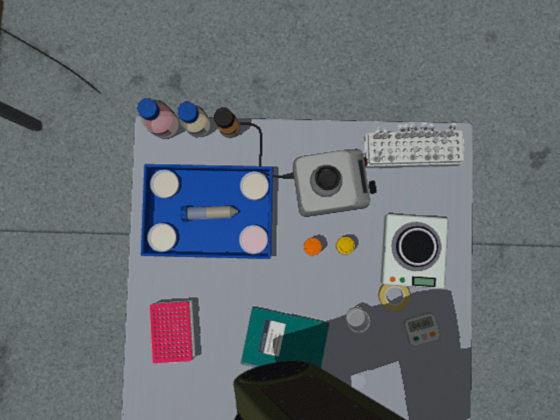

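View pics/side0.png

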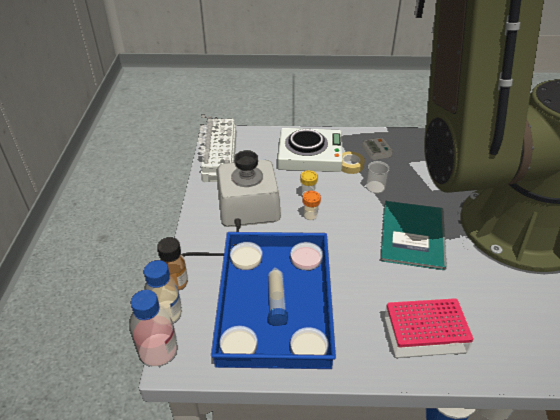

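The top view shows the pink dish at (254,240), in the tray's near/right corner, with pale dishes at (165,184), (254,185) and (162,237). The tube is at (210,212), the cups at (313,246) and (346,245), and the counter plate at (415,245). In the side view the pink dish is at (306,257) and the plate at (306,143).

```bash
cat > h.py <<'E'
import numpy as np,cv2
from cell import cams,manip
def cam(n):
    c=cams.camera(n);c["K"]=np.array([[c["fx"],0,c["cx"]],[0,c["fy"],c["cy"]],[0,0,1]]);c["P"]=c["K"]@c["world_to_cam"][:3];return c
def tri(c1,p1,c2,p2):
    X=cv2.triangulatePoints(c1["P"],c2["P"],np.float64(p1),np.float64(p2)).ravel();return X[:3]/X[3]
def onz(c,p,z):
    P=c["P"];M=np.c_[P[:,:2],-np.array([p[0],p[1],1.])];return np.linalg.solve(M,-(P[:,2]*z+P[:,3]))[:2]
def proj(c,X):
    q=c["P"]@np.r_[X,1];return q[:2]/q[2]
def blob(c,f,roi):  # roi x0,y0,x1,y1; largest blob -> its convex hull ellipse
    x0,y0,x1,y1=roi;m=f(c["image"][y0:y1,x0:x1].astype(int)).astype(np.uint8)
    cs,_=cv2.findContours(m,cv2.RETR_EXTERNAL,cv2.CHAIN_APPROX_NONE)
    k=max(cs,key=cv2.contourArea)+np.array([x0,y0]);return k
pink=lambda i:(i[...,0]-i[...,1]>12)&(i[...,0]-i[...,2]>8)&(i[...,0]>120)
black=lambda i:i.max(-1)<75
E
python3 - <<'E'
from h import *
t,s=cam("top"),cam("side")
def ell(c,f,roi):
    k=blob(c,f,roi);e=cv2.fitEllipse(cv2.convexHull(k));print(np.round(e[0],1),np.round(e[1],1));return e[0]
print("pink");a=ell(t,pink,(236,222,275,262));b=ell(s,pink,(285,238,328,276));X=tri(t,a,s,b);print(X.round(1),onz(t,a,20).round(1),onz(s,b,20).round(1))
print("carrier");a=ell(t,black,(385,215,447,272));b=ell(s,black,(280,128,333,162));X=tri(t,a,s,b);print(X.round(1),onz(t,a,48).round(1),onz(s,b,48).round(1))
big=np.hstack([cv2.resize(t["image"][215:275,380:450],None,fx=5,fy=5),cv2.resize(s["image"][120:180,270:350],None,fx=5,fy=5)])
big2=np.hstack([cv2.resize(t["image"][160:265,135:280],None,fx=2.7,fy=2.7),cv2.resize(s["image"][225:370,205:345],None,fx=1.95,fy=1.95)])
w=750;im=np.zeros((590,w,3),np.uint8);im[:300,:750]=big[:300,:750]
h,w2=min(big2.shape[0],290),min(big2.shape[1],750);im[300:300+h,:w2]=big2[:h,:w2]
cv2.imwrite("pics/z.png",im[:,:,::-1])
E
```

```text
pink
[253.5 239.1] [24.7 25. ]
[305.9 257.6] [22.5 28.8]
[451.1 104.4   8.5] [450.6 103.4] [452.  114.8]
carrier
[416.8 246. ] [41.3 42.4]
[306.3 138.2] [14.6 27.1]
[ 445.5 -237.7   50.8] [ 445.2 -238.3] [ 445.7 -241.8]Traceback (most recent call last):
  File "<stdin>", line 8, in <module>
    return _nx.concatenate(arrs, 1, dtype=dtype, casting=casting)
           ~~~~~~~~~~~~~~~^^^^^^^^^^^^^^^^^^^^^^^^^^^^^^^^^^^^^^^
ValueError: all the input array dimensions except for the concatenation axis must match exactly, but along dimension 0, the array at index 0 has size 284 and the array at index 1 has size 283
```

Run:
```python
from h import *
t,s=cam("top"),cam("side")
R=lambda i,w,h:cv2.resize(i,(w,h),interpolation=cv2.INTER_CUBIC)
im=np.zeros((600,800,3),np.uint8)
im[:300,:350]=R(t["image"][215:275,380:450],350,300)
im[:300,360:760]=R(s["image"][120:180,270:350],400,300)
im[300:,:390]=R(t["image"][160:260,150:280],390,300)
im[300:,400:]=R(s["image"][225:300,230:330],400,300)
cv2.imwrite("pics/z.png",im[:,:,::-1])
```

```text
(no output)
```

View pics/z.png

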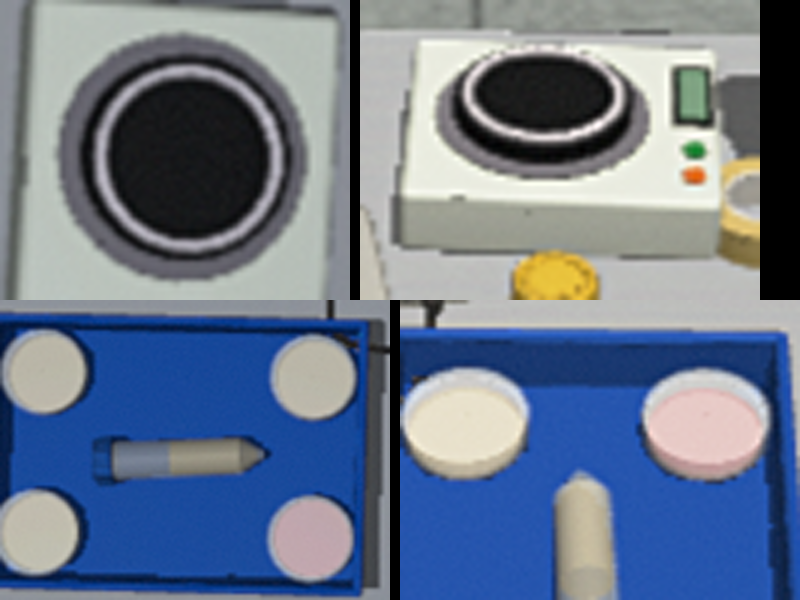

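The ring, dishes, tray and tube are all clear; the tube is clear of the pink dish's row. Next I fit the outlines and get the tray's orientation.

```bash
cat >> h.py <<'E'
def nonblue(i): return (i[...,2]-i[...,0]<35)
def blue(i): return (i[...,2]-i[...,0]>=35)
def dark(i): return i.max(-1)<100
def cc(c,f,seed,roi):   # blob containing seed
    x0,y0,x1,y1=roi;m=f(c["image"][y0:y1,x0:x1].astype(int)).astype(np.uint8)
    n,l=cv2.connectedComponents(m,connectivity=4);b=(l==l[seed[1]-y0,seed[0]-x0]).astype(np.uint8)
    k=max(cv2.findContours(b,cv2.RETR_EXTERNAL,cv2.CHAIN_APPROX_NONE)[0],key=cv2.contourArea);return k+np.array([x0,y0])
def circ(c,k,z):  # rectify contour to plane z, fit circle
    p=np.array([onz(c,q,z) for q in k[:,0]]);e=cv2.fitEllipse(p.astype(np.float32));return np.round(e[0],1),np.round(e[1],1)
E
python3 - <<'E'
from h import *
t,s=cam("top"),cam("side")
print("pink outline top z20",circ(t,cc(t,nonblue,(254,240),(236,222,268,255)),20))
k=cc(s,nonblue,(306,258),(286,240,326,275));print("pink side bbox",cv2.boundingRect(k))
for f in (black,dark): 
    a=cc(t,f,(417,246),(385,215,447,272));b=cc(s,f,(306,139),(280,128,333,162))
    print("plate",circ(t,a,49),circ(s,b,49), tri(t,cv2.fitEllipse(a)[0],s,cv2.fitEllipse(b)[0]).round(1))
k=cc(t,blue,(210,240),(130,155,290,270));r=cv2.minAreaRect(k);print("tray",r,[onz(t,p,40).round(1) for p in cv2.boxPoints(r)])
for n,p in(("or",(313,246)),("ye",(346,245))):print(n,onz(t,p,58).round(1))
for n,p in(("tip",(237,211)),("cap",(182,213))):print(n,onz(t,p,20).round(1))
for d in ((165,184),(254,185),(162,237)):print(circ(t,cc(t,nonblue,d,(d[0]-17,d[1]-17,d[0]+17,d[1]+17)),20))
E
```

```text
pink outline top z20 (array([450.4, 103.2]), array([57.9, 59.3]))
pink side bbox (290, 242, 33, 28)
plate (array([ 444.7, -239. ]), array([64.2, 64.8])) (array([ 445.8, -240.9]), array([58.1, 63.8])) [ 445.3 -238.8   50. ]
plate (array([ 445. , -238.9]), array([65.3, 66.1])) (array([ 445.7, -241.1]), array([59.9, 65. ])) [ 445.4 -238.7   50.2]
tray ((206.2333984375, 210.8128662109375), (130.63674926757812, 92.67189025878906), 1.3803540468215942) [array([409. , 341.2]), array([606.4, 345.1]), array([606.2,  65.7]), array([410.2,  64.8])]
or [439.3 -23.3]
ye [443.2 -91.1]
tip [510.  140.8]
cap [502.6 259.8]
(array([565.6, 300.6]), array([58.1, 64.1]))
(array([567.3, 103.6]), array([57.7, 64. ]))
(array([449.5, 301.8]), array([59.2, 64.1]))
```

Emit:
jog_arm([
  {"az":0.72,"gripper":1},
  {"az":0.71,"gripper":1},
  {"dx":0.98,"dy":-0.8,"gripper":1},
  {"dx":0.98,"dy":-0.8,"gripper":1},
  {"dx":0.98,"dy":-0.8,"gripper":1},
  {"dx":0.98,"dy":-0.8,"gripper":1},
  {"dx":0.98,"dy":-0.8,"gripper":1},
  {"dx":0.98,"dy":-0.8,"gripper":1},
  {"dx":0.98,"dy":-0.8,"gripper":1},
  {"dx":0.98,"dy":-0.8,"gripper":1},
], squeeze=10)

```text
schema error: expected keys dx, dy, dz, ax, ay, az, gripper
```

Emit:
jog_arm([
  {"dx":0,"dy":0,"dz":0,"ax":0,"ay":0,"az":0.72,"gripper":1},
  {"dx":0,"dy":0,"dz":0,"ax":0,"ay":0,"az":0.71,"gripper":1},
  {"dx":0.98,"dy":-0.8,"dz":0,"ax":0,"ay":0,"az":0,"gripper":1},
  {"dx":0.98,"dy":-0.8,"dz":0,"ax":0,"ay":0,"az":0,"gripper":1},
  {"dx":0.98,"dy":-0.8,"dz":0,"ax":0,"ay":0,"az":0,"gripper":1},
  {"dx":0.98,"dy":-0.8,"dz":0,"ax":0,"ay":0,"az":0,"gripper":1},
  {"dx":0.98,"dy":-0.8,"dz":0,"ax":0,"ay":0,"az":0,"gripper":1},
  {"dx":0.98,"dy":-0.8,"dz":0,"ax":0,"ay":0,"az":0,"gripper":1},
  {"dx":0.98,"dy":-0.8,"dz":0,"ax":0,"ay":0,"az":0,"gripper":1},
  {"dx":0.98,"dy":-0.8,"dz":0,"ax":0,"ay":0,"az":0,"gripper":1},
], squeeze=10)

```text
clock: 1.65
eef_pos: [450.7, -275.6, 213.6]
eef_rot: [3.141, -0.0, 0.0]
wrist_force: [-0.0, -1.0, -0.5]
finger_gap: 0.4
finger_force: 0.0
```

Emit:
jog_arm([
  {"dx":0,"dy":-0.95,"dz":0,"ax":0,"ay":0,"az":0,"gripper":1},
  {"dx":0,"dy":-0.95,"dz":0,"ax":0,"ay":0,"az":0,"gripper":1},
  {"dx":0,"dy":-0.95,"dz":0,"ax":0,"ay":0,"az":0,"gripper":1},
  {"dx":0,"dy":-0.95,"dz":0,"ax":0,"ay":0,"az":0,"gripper":1},
  {"dx":0,"dy":-0.95,"dz":0.5,"ax":0,"ay":0,"az":0,"gripper":1},
  {"dx":0,"dy":-0.95,"dz":0.5,"ax":0,"ay":0,"az":0,"gripper":1},
  {"dx":0,"dy":-0.95,"dz":0.5,"ax":0,"ay":0,"az":0,"gripper":1},
  {"dx":0,"dy":-0.95,"dz":0.5,"ax":0,"ay":0,"az":0,"gripper":1},
  {"dx":0,"dy":-0.95,"dz":0.5,"ax":0,"ay":0,"az":0,"gripper":1},
  {"dx":0,"dy":-0.95,"dz":0.5,"ax":0,"ay":0,"az":0,"gripper":1},
])

```text
clock: 2.9
eef_pos: [449.4, 104.4, 93.0]
eef_rot: [-3.142, -0.0, 0.0]
wrist_force: [1.5, -0.8, 0.4]
finger_gap: 0.6
finger_force: 0.0
```

Emit:
jog_arm([
  {"dx":0,"dy":0,"dz":0.5,"ax":0,"ay":0,"az":0,"gripper":1},
  {"dx":0,"dy":0,"dz":0.5,"ax":0,"ay":0,"az":0,"gripper":1},
  {"dx":0,"dy":0,"dz":0.4,"ax":0,"ay":0,"az":0,"gripper":1},
  {"dx":0,"dy":0,"dz":0.1,"ax":0,"ay":0,"az":0,"gripper":1},
  {"dx":0,"dy":0,"dz":0.05,"ax":0,"ay":0,"az":0,"gripper":1},
  {"dx":0,"dy":0,"dz":0,"ax":0,"ay":0,"az":0,"gripper":1},
])

```text
clock: 3.65
eef_pos: [449.7, 103.2, 31.9]
eef_rot: [-3.141, -0.001, 0.0]
wrist_force: [-0.2, -0.3, 0.5]
finger_gap: 0.6
finger_force: 0.0
```

Emit:
jog_arm([
  {"dx":0,"dy":0,"dz":0.03,"ax":0,"ay":0,"az":0,"gripper":1},
  {"dx":0,"dy":0,"dz":0,"ax":0,"ay":0,"az":0,"gripper":1},
])

```text
clock: 3.9
eef_pos: [449.5, 103.1, 30.4]
eef_rot: [-3.142, -0.0, 0.0]
wrist_force: [0.1, -0.4, -0.1]
finger_gap: 0.7
finger_force: 0.0
```

Emit:
jog_arm([
  {"dx":0,"dy":0,"dz":0.03,"ax":0,"ay":0,"az":0,"gripper":1},
  {"dx":0,"dy":0,"dz":0.03,"ax":0,"ay":0,"az":0,"gripper":1},
  {"dx":0,"dy":0,"dz":0,"ax":0,"ay":0,"az":0,"gripper":1},
])

```text
clock: 4.28
eef_pos: [449.5, 103.2, 28.1]
eef_rot: [-3.142, -0.0, 0.0]
wrist_force: [-1.4, 0.2, 5.6]
finger_gap: 0.6
finger_force: 2.6
```

Emit:
jog_arm([
  {"dx":0,"dy":0,"dz":0.01,"ax":0,"ay":0,"az":0,"gripper":1},
  {"dx":0,"dy":0,"dz":0,"ax":0,"ay":0,"az":0,"gripper":1},
])

```text
clock: 4.53
eef_pos: [449.5, 103.2, 28.0]
eef_rot: [-3.142, -0.0, 0.0]
wrist_force: [-4.4, -1.9, 10.7]
finger_gap: 0.2
finger_force: 5.8
```

Emit:
jog_arm([
  {"dx":0.05,"dy":-0.05,"dz":0,"ax":0,"ay":0,"az":0,"gripper":1},
  {"dx":0.05,"dy":-0.1,"dz":0,"ax":0,"ay":0,"az":0,"gripper":1},
  {"dx":0.03,"dy":-0.1,"dz":0,"ax":0,"ay":0,"az":0,"gripper":1},
  {"dx":0,"dy":-0.1,"dz":0,"ax":0,"ay":0,"az":0,"gripper":1},
])

```text
clock: 5.03
eef_pos: [455.3, 116.9, 28.0]
eef_rot: [3.141, -0.001, 0.0]
wrist_force: [-0.0, -4.6, 8.4]
finger_gap: 0.4
finger_force: 4.0
```

Run:
```python
from h import *
s=cam("side");print(cv2.boundingRect(cc(s,pink,(306,258),(280,235,330,280))),cv2.boundingRect(blob(s,pink,(270,235,330,290))))
cv2.imwrite("pics/d.png",cv2.resize(s["image"][200:320,220:340],(600,600))[:,:,::-1])
```

```text
(280, 235, 50, 45) (289, 254, 29, 21)
```

View pics/d.png

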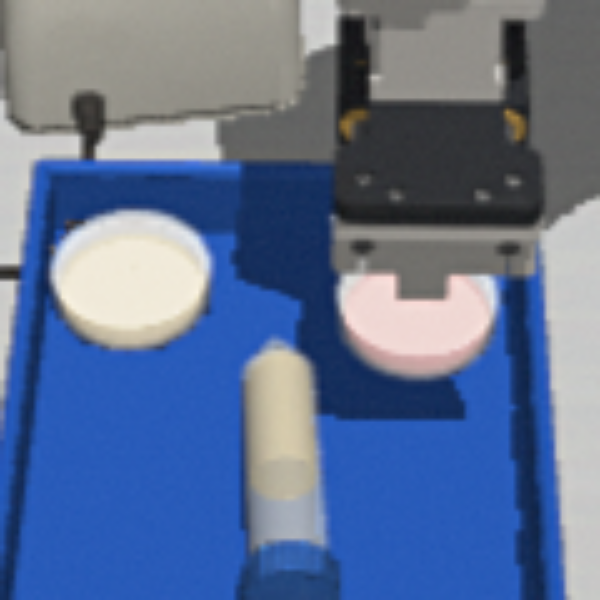

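The dish is following the finger (pink centre now near (303,264)), and the tube is still clear. I'll continue the drag.

Emit:
jog_arm([
  {"dx":0,"dy":-0.1,"dz":0,"ax":0,"ay":0,"az":0,"gripper":1},
  {"dx":0,"dy":-0.1,"dz":0,"ax":0,"ay":0,"az":0,"gripper":1},
  {"dx":0,"dy":-0.1,"dz":0,"ax":0,"ay":0,"az":0,"gripper":1},
  {"dx":0,"dy":-0.1,"dz":0,"ax":0,"ay":0,"az":0,"gripper":1},
  {"dx":0,"dy":-0.1,"dz":0,"ax":0,"ay":0,"az":0,"gripper":1},
  {"dx":0,"dy":-0.1,"dz":0,"ax":0,"ay":0,"az":0,"gripper":1},
  {"dx":0,"dy":0,"dz":0,"ax":0,"ay":0,"az":0,"gripper":1},
])

```text
clock: 5.95
eef_pos: [455.2, 141.2, 28.0]
eef_rot: [-3.142, -0.001, 0.0]
wrist_force: [0.0, -1.1, 7.9]
finger_gap: 0.9
finger_force: 3.7
```

Emit:
jog_arm([
  {"dx":0,"dy":0,"dz":-0.5,"ax":0,"ay":0,"az":0,"gripper":1},
  {"dx":0,"dy":0,"dz":-1,"ax":0,"ay":0,"az":0,"gripper":0.1},
  {"dx":0,"dy":1,"dz":-1,"ax":0,"ay":0,"az":0,"gripper":0.1},
  {"dx":0,"dy":1,"dz":-0.5,"ax":0,"ay":0,"az":0,"gripper":0.1},
  {"dx":0,"dy":1,"dz":0,"ax":0,"ay":0,"az":0,"gripper":0.1},
  {"dx":0,"dy":1,"dz":0,"ax":0,"ay":0,"az":0,"gripper":0.1},
  {"dx":0,"dy":1,"dz":0,"ax":0,"ay":0,"az":0,"gripper":0.1},
])

```text
clock: 6.82
eef_pos: [454.5, -60.1, 147.5]
eef_rot: [-3.142, -0.0, 0.0]
wrist_force: [0.4, -0.5, 0.1]
finger_gap: 57.1
finger_force: 0.0
```

Run:
```python
from h import *
t,s=cam("top"),cam("side")
a=circ(t,blob(t,pink,(225,215,272,262)),8.5);b=circ(s,blob(s,pink,(270,235,330,300)),8.5);print(a,b)
print("outline",circ(t,cc(t,nonblue,(236,240),(215,220,262,255)),20))
cv2.imwrite("pics/e.png",np.hstack([cv2.resize(t["image"][150:270,130:290],(400,300)),cv2.resize(s["image"][200:320,220:340],(300,300))])[:,:,::-1])
```

```text
(array([456.4, 142.1]), array([51.4, 53. ])) (array([457.3, 141.8]), array([54.2, 57.2]))
outline (array([456.5, 140.5]), array([58.1, 58.5]))
```

View pics/e.png

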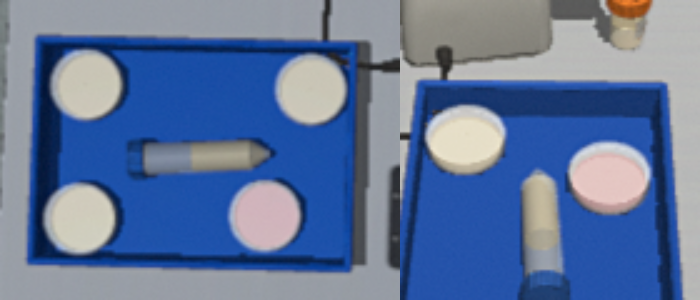

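The dish now stands free at (456,141), flat, with more than 35 mm to the near wall. Now the grasp.

Emit:
jog_arm([
  {"dx":0.04,"dy":-0.84,"dz":0,"ax":0,"ay":0,"az":0,"gripper":0.1},
  {"dx":0,"dy":-0.84,"dz":0,"ax":0,"ay":0,"az":0,"gripper":0.1},
  {"dx":0,"dy":-0.84,"dz":0,"ax":0,"ay":0,"az":0,"gripper":0.1},
  {"dx":0,"dy":-0.84,"dz":0,"ax":0,"ay":0,"az":0,"gripper":0.1},
  {"dx":0,"dy":-0.84,"dz":0,"ax":0,"ay":0,"az":0,"gripper":0.1},
  {"dx":0,"dy":-0.84,"dz":0,"ax":0,"ay":0,"az":0,"gripper":0.1},
  {"dx":0,"dy":0,"dz":0.9,"ax":0,"ay":0,"az":0,"gripper":0.1},
  {"dx":0,"dy":0,"dz":0.8,"ax":0,"ay":0,"az":0,"gripper":0.1},
  {"dx":0,"dy":0,"dz":0,"ax":0,"ay":0,"az":0,"gripper":0.1},
])

```text
clock: 8.05
eef_pos: [454.9, 143.0, 77.9]
eef_rot: [3.141, 0.004, 0.001]
wrist_force: [-0.5, 0.4, 0.8]
finger_gap: 84.6
finger_force: 0.0
```

Emit:
jog_arm([
  {"dx":0.03,"dy":0.02,"dz":0.5,"ax":0,"ay":0,"az":0,"gripper":0.1},
  {"dx":0,"dy":0,"dz":0.5,"ax":0,"ay":0,"az":0,"gripper":0.1},
  {"dx":0,"dy":0,"dz":0.4,"ax":0,"ay":0,"az":0,"gripper":0.1},
  {"dx":0,"dy":0,"dz":0.1,"ax":0,"ay":0,"az":0,"gripper":0.1},
  {"dx":0,"dy":0,"dz":0,"ax":0,"ay":0,"az":0,"gripper":0.1},
])

```text
clock: 8.68
eef_pos: [457.7, 142.1, 19.9]
eef_rot: [-3.141, -0.0, 0.0]
wrist_force: [-0.4, 0.3, -0.0]
finger_gap: 84.6
finger_force: 0.0
```

Emit:
jog_arm([
  {"dx":0,"dy":0,"dz":0,"ax":0,"ay":0,"az":0,"gripper":0.4},
  {"dx":0,"dy":0,"dz":0,"ax":0,"ay":0,"az":0,"gripper":0.4},
  {"dx":0,"dy":0,"dz":0,"ax":0,"ay":0,"az":0,"gripper":0.4},
  {"dx":0,"dy":0,"dz":0,"ax":0,"ay":0,"az":0,"gripper":0.4},
  {"dx":0,"dy":0,"dz":0,"ax":0,"ay":0,"az":0,"gripper":0.4},
], squeeze=12)

```text
clock: 9.3
eef_pos: [457.6, 142.0, 19.7]
eef_rot: [-3.141, -0.0, 0.0]
wrist_force: [-0.1, -0.5, 6.0]
finger_gap: 61.4
finger_force: 12.0
```

Emit:
jog_arm([
  {"dx":0,"dy":0,"dz":-0.2,"ax":0,"ay":0,"az":0,"gripper":0.4},
  {"dx":0,"dy":0,"dz":-0.5,"ax":0,"ay":0,"az":0,"gripper":0.4},
  {"dx":0,"dy":0,"dz":-0.6,"ax":0,"ay":0,"az":0,"gripper":0.4},
  {"dx":0,"dy":0,"dz":-0.6,"ax":0,"ay":0,"az":0,"gripper":0.4},
  {"dx":0,"dy":0,"dz":-0.6,"ax":0,"ay":0,"az":0,"gripper":0.4},
  {"dx":0,"dy":0,"dz":-0.4,"ax":0,"ay":0,"az":0,"gripper":0.4},
  {"dx":0,"dy":0,"dz":0,"ax":0,"ay":0,"az":0,"gripper":0.4},
  {"dx":0,"dy":0,"dz":0,"ax":0,"ay":0,"az":0,"gripper":0.4},
])

```text
clock: 10.3
eef_pos: [457.0, 141.9, 134.6]
eef_rot: [3.141, 0.001, 0.0]
wrist_force: [0.6, 0.1, -0.4]
finger_gap: 61.3
finger_force: 12.0
```

Run:
```python
from h import *
s=cam("side");print(manip.read_state()["eef_pos"])
cv2.imwrite("pics/f.png",cv2.resize(s["image"][180:300,220:340],(500,500))[:,:,::-1])
```

```text
[457.01935858 141.84988422 134.54701236]
```

View pics/f.png

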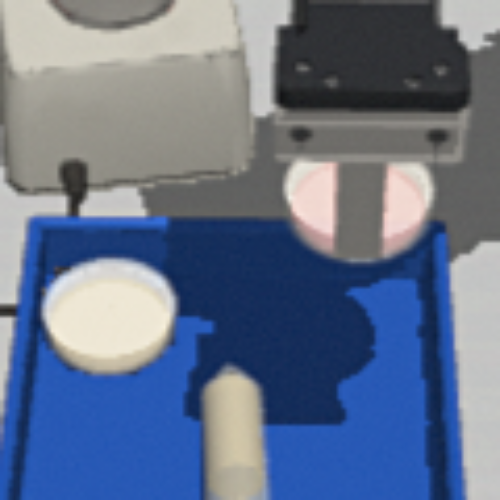

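The dish is held level and clear of the rim. Next I carry it across to the plate.

Emit:
jog_arm([
  {"dx":-0.03,"dy":0.5,"dz":0,"ax":0,"ay":0,"az":0,"gripper":0.4},
  {"dx":-0.03,"dy":1,"dz":0,"ax":0,"ay":0,"az":0,"gripper":0.4},
  {"dx":-0.03,"dy":1,"dz":0,"ax":0,"ay":0,"az":0,"gripper":0.4},
  {"dx":-0.03,"dy":1,"dz":0,"ax":0,"ay":0,"az":0,"gripper":0.4},
  {"dx":-0.03,"dy":1,"dz":0,"ax":0,"ay":0,"az":0,"gripper":0.4},
  {"dx":-0.03,"dy":1,"dz":0,"ax":0,"ay":0,"az":0,"gripper":0.4},
  {"dx":-0.03,"dy":1,"dz":0,"ax":0,"ay":0,"az":0,"gripper":0.4},
  {"dx":-0.03,"dy":1,"dz":0,"ax":0,"ay":0,"az":0,"gripper":0.4},
  {"dx":-0.03,"dy":1,"dz":0,"ax":0,"ay":0,"az":0,"gripper":0.4},
  {"dx":-0.02,"dy":0.9,"dz":0,"ax":0,"ay":0,"az":0,"gripper":0.4},
])

```text
clock: 11.6
eef_pos: [445.4, -235.3, 134.6]
eef_rot: [-3.141, 0.001, -0.0]
wrist_force: [0.5, 1.0, 0.1]
finger_gap: 61.2
finger_force: 12.0
```

Emit:
jog_arm([
  {"dx":0,"dy":0.1,"dz":0,"ax":0,"ay":0,"az":0,"gripper":0.4},
  {"dx":0,"dy":0,"dz":0.3,"ax":0,"ay":0,"az":0,"gripper":0.4},
  {"dx":0,"dy":0,"dz":0.5,"ax":0,"ay":0,"az":0,"gripper":0.4},
  {"dx":0,"dy":0,"dz":0,"ax":0,"ay":0,"az":0,"gripper":0.4},
  {"dx":0,"dy":0,"dz":0,"ax":0,"ay":0,"az":0,"gripper":0.4},
])

```text
clock: 12.22
eef_pos: [446.1, -237.5, 103.7]
eef_rot: [3.142, -0.0, 0.001]
wrist_force: [0.2, -0.4, 0.8]
finger_gap: 61.0
finger_force: 12.0
```

Run:
```python
from h import *
s=cam("side");print(manip.read_state()["eef_pos"],manip.read_state()["finger_gap"])
k=blob(s,pink,(265,90,345,165));x,y,w,h=cv2.boundingRect(k);print((x,y,w,h))
z=manip.read_state()["eef_pos"][2]-15.7
for X in(444,445,446):print(X,[proj(s,(X+a,-239,z+4.5))[0].round(1) for a in(-27,27)])
cv2.imwrite("pics/g.png",cv2.resize(s["image"][70:190,250:370],(500,500))[:,:,::-1])
```

```text
[ 446.24142664 -237.7230419   103.96654155] 61.17639735128235
(296, 117, 14, 15)
444 [np.float64(319.4), np.float64(296.1)]
445 [np.float64(319.0), np.float64(295.7)]
446 [np.float64(318.5), np.float64(295.3)]
```

View pics/g.png

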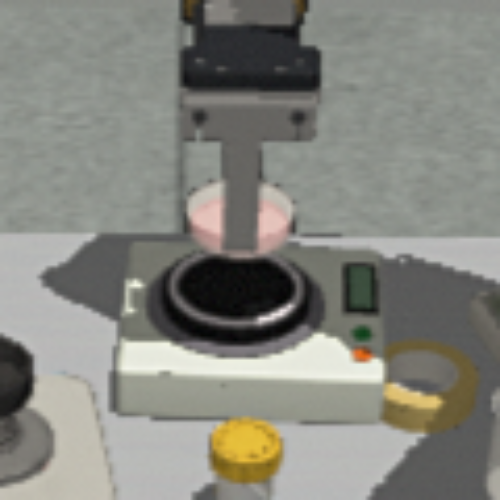

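Dish and ring are concentric across x in the side view (both about column 307 after scale correction). I'll lower with a 1 mm y correction.

Emit:
jog_arm([
  {"dx":0,"dy":0.03,"dz":0.4,"ax":0,"ay":0,"az":0,"gripper":0.4},
  {"dx":0,"dy":0,"dz":0.3,"ax":0,"ay":0,"az":0,"gripper":0.4},
  {"dx":0,"dy":0,"dz":0.15,"ax":0,"ay":0,"az":0,"gripper":0.4},
  {"dx":0,"dy":0,"dz":0,"ax":0,"ay":0,"az":0,"gripper":0.4},
  {"dx":0,"dy":0,"dz":0,"ax":0,"ay":0,"az":0,"gripper":0.4},
])

```text
clock: 12.9
eef_pos: [446.1, -239.4, 69.7]
eef_rot: [3.141, -0.0, 0.0]
wrist_force: [-0.1, -0.3, -0.5]
finger_gap: 61.7
finger_force: 12.0
```

Emit:
jog_arm([
  {"dx":0,"dy":0,"dz":0.05,"ax":0,"ay":0,"az":0,"gripper":0.4},
  {"dx":0,"dy":0,"dz":0.03,"ax":0,"ay":0,"az":0,"gripper":0.4},
  {"dx":0,"dy":0,"dz":0,"ax":0,"ay":0,"az":0,"gripper":0.4},
])

```text
clock: 13.28
eef_pos: [445.9, -239.2, 66.2]
eef_rot: [-3.142, 0.0, 0.0]
wrist_force: [-0.4, 0.4, -0.4]
finger_gap: 61.5
finger_force: 12.0
```

Emit:
jog_arm([
  {"dx":0,"dy":0,"dz":0.03,"ax":0,"ay":0,"az":0,"gripper":0.4},
  {"dx":0,"dy":0,"dz":0,"ax":0,"ay":0,"az":0,"gripper":0.4},
])

```text
clock: 13.52
eef_pos: [445.9, -239.2, 65.0]
eef_rot: [-3.141, 0.0, 0.0]
wrist_force: [-0.6, 0.8, -0.8]
finger_gap: 61.3
finger_force: 12.0
```

Emit:
jog_arm([
  {"dx":0,"dy":0,"dz":0.03,"ax":0,"ay":0,"az":0,"gripper":0.4},
  {"dx":0,"dy":0,"dz":0,"ax":0,"ay":0,"az":0,"gripper":0.4},
])

```text
clock: 13.78
eef_pos: [445.8, -239.2, 63.8]
eef_rot: [-3.141, 0.0, 0.0]
wrist_force: [0.5, 0.5, -1.0]
finger_gap: 61.1
finger_force: 12.0
```

Emit:
jog_arm([
  {"dx":0,"dy":0,"dz":0,"ax":0,"ay":0,"az":0,"gripper":0.1},
  {"dx":0,"dy":0,"dz":0,"ax":0,"ay":0,"az":0,"gripper":0.1},
  {"dx":0,"dy":0,"dz":0,"ax":0,"ay":0,"az":0,"gripper":0.1},
  {"dx":0,"dy":0,"dz":-0.5,"ax":0,"ay":0,"az":0,"gripper":0.1},
  {"dx":0,"dy":0,"dz":-0.75,"ax":0,"ay":0,"az":0,"gripper":1},
  {"dx":0,"dy":0,"dz":-0.75,"ax":0,"ay":0,"az":0,"gripper":1},
  {"dx":0,"dy":0,"dz":0,"ax":0,"ay":0,"az":0,"gripper":1},
])

```text
clock: 14.65
eef_pos: [446.7, -239.7, 145.8]
eef_rot: [3.14, -0.003, 0.0]
wrist_force: [-0.4, 0.5, -0.1]
finger_gap: 58.1
finger_force: 0.0
```

Run:
```python
from h import *
s=cam("side");t=cam("top");print(manip.read_state()["eef_pos"])
cv2.imwrite("pics/i.png",np.hstack([cv2.resize(s["image"][90:190,250:350],(400,400)),cv2.resize(t["image"][195:295,365:465],(400,400))])[:,:,::-1])
```

```text
[ 445.7043592  -239.14419406  143.32216272]
```

View pics/i.png

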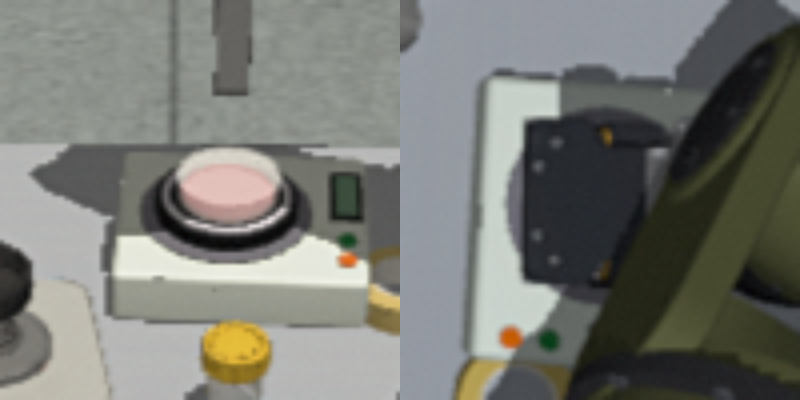

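The dish lies level inside the ring (side view, about (307,137)), with a visible gap to the ring all round. I'll press it now.

Emit:
jog_arm([
  {"dx":0,"dy":0,"dz":0,"ax":0,"ay":0,"az":0,"gripper":1},
  {"dx":0,"dy":0,"dz":0,"ax":0,"ay":0,"az":0,"gripper":1},
  {"dx":0,"dy":0,"dz":0.6,"ax":0,"ay":0,"az":0,"gripper":1},
  {"dx":0,"dy":0,"dz":0.6,"ax":0,"ay":0,"az":0,"gripper":1},
  {"dx":0,"dy":0,"dz":0.4,"ax":0,"ay":0,"az":0,"gripper":1},
  {"dx":0,"dy":0,"dz":0.05,"ax":0,"ay":0,"az":0,"gripper":1},
  {"dx":0,"dy":0,"dz":0,"ax":0,"ay":0,"az":0,"gripper":1},
  {"dx":0,"dy":0,"dz":0,"ax":0,"ay":0,"az":0,"gripper":1},
])

```text
clock: 15.75
eef_pos: [446.2, -239.5, 78.6]
eef_rot: [3.141, -0.001, 0.0]
wrist_force: [-0.1, -0.5, 0.5]
finger_gap: 0.4
finger_force: 0.0
```

Emit:
jog_arm([
  {"dx":0,"dy":0,"dz":0.03,"ax":0,"ay":0,"az":0,"gripper":1},
  {"dx":0,"dy":0,"dz":0.03,"ax":0,"ay":0,"az":0,"gripper":1},
  {"dx":0,"dy":0,"dz":0.03,"ax":0,"ay":0,"az":0,"gripper":1},
  {"dx":0,"dy":0,"dz":0.03,"ax":0,"ay":0,"az":0,"gripper":1},
  {"dx":0,"dy":0,"dz":0.03,"ax":0,"ay":0,"az":0,"gripper":1},
  {"dx":0,"dy":0,"dz":0,"ax":0,"ay":0,"az":0,"gripper":1},
])

```text
clock: 16.5
eef_pos: [445.9, -239.2, 71.7]
eef_rot: [-3.141, 0.0, 0.0]
wrist_force: [1.1, 0.3, -0.8]
finger_gap: 0.3
finger_force: 0.0
```

Emit:
jog_arm([
  {"dx":0,"dy":0,"dz":0.03,"ax":0,"ay":0,"az":0,"gripper":1},
  {"dx":0,"dy":0,"dz":0.03,"ax":0,"ay":0,"az":0,"gripper":1},
  {"dx":0,"dy":0,"dz":0.03,"ax":0,"ay":0,"az":0,"gripper":1},
  {"dx":0,"dy":0,"dz":0,"ax":0,"ay":0,"az":0,"gripper":1},
])

```text
clock: 17.0
eef_pos: [445.9, -239.3, 68.2]
eef_rot: [3.142, -0.0, 0.0]
wrist_force: [-1.7, 0.0, 3.1]
finger_gap: 0.4
finger_force: 1.4
```

Emit:
jog_arm([
  {"dx":0,"dy":0,"dz":0.03,"ax":0,"ay":0,"az":0,"gripper":1},
  {"dx":0,"dy":0,"dz":0.03,"ax":0,"ay":0,"az":0,"gripper":1},
  {"dx":0,"dy":0,"dz":0,"ax":0,"ay":0,"az":0,"gripper":1},
])

```text
clock: 17.38
eef_pos: [445.9, -239.3, 65.7]
eef_rot: [3.142, -0.0, 0.0]
wrist_force: [0.5, 0.2, 1.8]
finger_gap: 0.5
finger_force: 1.0
```

Emit:
jog_arm([
  {"dx":0,"dy":0,"dz":0.02,"ax":0,"ay":0,"az":0,"gripper":1},
  {"dx":0,"dy":0,"dz":0.01,"ax":0,"ay":0,"az":0,"gripper":1},
  {"dx":0,"dy":0,"dz":0,"ax":0,"ay":0,"az":0,"gripper":1},
])

```text
clock: 17.75
eef_pos: [446.0, -239.3, 64.6]
eef_rot: [3.142, -0.0, 0.0]
wrist_force: [0.5, 0.6, 2.9]
finger_gap: 0.6
finger_force: 1.8
```

Emit:
jog_arm([
  {"dx":0,"dy":0,"dz":0.01,"ax":0,"ay":0,"az":0,"gripper":1},
  {"dx":0,"dy":0,"dz":0,"ax":0,"ay":0,"az":0,"gripper":1},
])

```text
clock: 18.0
eef_pos: [445.9, -239.3, 64.2]
eef_rot: [3.142, -0.0, 0.0]
wrist_force: [-0.0, 0.5, 4.4]
finger_gap: 0.6
finger_force: 2.0
```

Emit:
jog_arm([
  {"dx":0,"dy":0,"dz":0.01,"ax":0,"ay":0,"az":0,"gripper":1},
  {"dx":0,"dy":0,"dz":0,"ax":0,"ay":0,"az":0,"gripper":1},
])

```text
clock: 18.25
eef_pos: [446.0, -239.3, 64.0]
eef_rot: [3.141, -0.0, 0.0]
wrist_force: [-0.8, 1.1, 7.7]
finger_gap: 0.2
finger_force: 3.4
```

Emit:
jog_arm([
  {"dx":0,"dy":0,"dz":0.01,"ax":0,"ay":0,"az":0,"gripper":1},
  {"dx":0,"dy":0,"dz":0,"ax":0,"ay":0,"az":0,"gripper":1},
])

```text
clock: 18.5
eef_pos: [446.0, -239.3, 63.9]
eef_rot: [3.141, -0.0, 0.0]
wrist_force: [-2.4, 2.4, 12.2]
finger_gap: 0.2
finger_force: 5.8
```

The arm has stopped advancing while the force climbs (12 N), which means the plate is at its stop at TCP 64 = 40+16+8. Next I retreat and check.

Emit:
jog_arm([
  {"dx":0,"dy":0,"dz":0.01,"ax":0,"ay":0,"az":0,"gripper":1},
  {"dx":0,"dy":0,"dz":0,"ax":0,"ay":0,"az":0,"gripper":1},
  {"dx":0,"dy":0,"dz":-0.3,"ax":0,"ay":0,"az":0,"gripper":1},
  {"dx":0,"dy":0,"dz":-1,"ax":0,"ay":0,"az":0,"gripper":1},
  {"dx":0,"dy":0,"dz":-1,"ax":0,"ay":0,"az":0,"gripper":1},
  {"dx":0,"dy":1,"dz":-1,"ax":0,"ay":0,"az":0,"gripper":1},
  {"dx":0,"dy":1,"dz":0,"ax":0,"ay":0,"az":0,"gripper":1},
  {"dx":0,"dy":1,"dz":0,"ax":0,"ay":0,"az":0,"gripper":1},
  {"dx":0,"dy":1,"dz":0,"ax":0,"ay":0,"az":0,"gripper":1},
  {"dx":0,"dy":0,"dz":0,"ax":0,"ay":0,"az":0,"gripper":1},
])

```text
clock: 19.75
eef_pos: [445.2, -401.0, 194.4]
eef_rot: [-3.141, 0.001, -0.002]
wrist_force: [-0.3, 1.1, -1.8]
finger_gap: 0.4
finger_force: 0.0
```

Run:
```python
from h import *
s=cam("side");t=cam("top");print(manip.read_state()["eef_pos"])
im=np.hstack([cv2.resize(s["image"][110:190,260:360],(400,320)),cv2.resize(t["image"][205:285,365:465],(400,320))])
b=np.zeros((270,800,3),np.uint8);b[:,:360]=cv2.resize(t["image"][155:275,130:290],(360,270));b[:,360:760]=cv2.resize(s["image"][160:380,100:426],(400,270))
cv2.imwrite("pics/j.png",np.vstack([im,b])[:,:,::-1])
```

```text
[ 445.7466954  -398.89534704  194.75346246]
```

View pics/j.png

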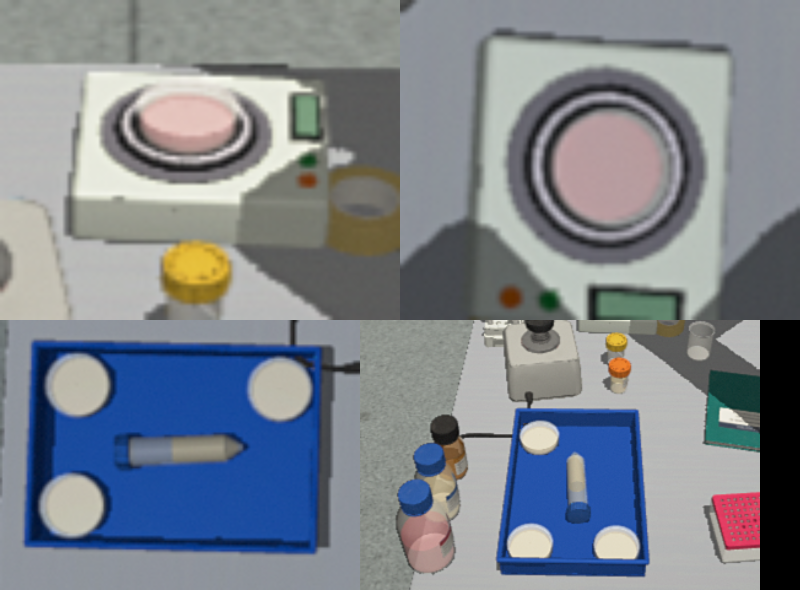

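The pink dish is centred in the ring (top view, about (418,246)) and the plate is down. The pale dishes lie flat in the tray and the cups haven't moved, so I'm handing in.

```bash
python3 -c "
from cell import job
print(job.sign_off())"
```

```text
the job is handed in; nothing more can be done
None
```

I laid the pink dish flat in the ring and pressed the carrier plate down to its stop, left the three pale dishes and both cups undisturbed, and handed the job in at about 20 s; sign-off returned no verdict.

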